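# Lock the support jack without losing its setting

### The arm

A 7-joint arm with a two-finger parallel gripper is mounted at the origin on a cart in front of the work surface, level with it; the furniture and walls round the work are solid. World frame = base frame: x ahead of the robot, y to its left, z up, the work surface at z = 0. Lengths are in m, angles in rad, forces in N, time in s.
With the tool pointing down it reaches from about 0.4 to 0.875 m from the base axis. Payload 6.5 kg.
Tool frame: the origin (TCP) lies on the centre line of the jaws, within the pads' length; the fingertips stand 22 mm ahead of it and the grasp point (between the pads) lies 3 mm ahead of it; z points along the fingers, y is the line along which they close (so a half turn about z gives the same grasp; the last joint's range is limited). The gripper opens to 85 mm and grips with 20 to 120 N. Pads are 22 mm wide; open, the fingers measure 114 mm over their backs; the gripper's body (76 mm by 85 mm) begins 54 mm behind the grasp point. The pads swing forward as they close: fully open they stand 13 mm farther back than shut.
Start: joints at [-1.179, 0.536, -0.004, 1.538, 0.003, 1.067, -0.071], TCP at [0.287, 0.583, 0.253] pointing down, gripper open.
Joint ranges: [-2.7, 2.7], [-0.37, 2.16], [-1.27, 1.26], [0.24, 2.4], [-1.31, 4.45], [0.19, 1.91], [-2.76, 2.76]. Speed limits (rad/s): [2.39, 2.39, 3.14, 3.14, 3.14, 3.14, 3.14].

### API

Orientations are given as a rotation vector (axis times angle).
In Python, from rig import robot gives the robot as it stands.
- The arm moves only by the tool arm_command, never from a script. Its arguments are lists of equal length, an entry for each row: "travel": the shift along the tool's x, y, z in cm, a list of three; "rot": the turn, a rotation vector about the tool's x, y, z in degrees, a list of three. A call has 1 to 20 rows; each row shifts and turns the commanded pose from where the row before left it, along the tool's axes as they then stand; what a row does not reach is not made up. A row lasts 1/8 s, in which the tool goes at most 62.5 mm and 10.7 degrees, less where a joint would pass 70% of its speed; a pose out of reach is approached as far as the arm can. A call with a gripper value outside its range is refused whole. "hand" is the opening in per cent of the stroke, from 0 (shut) to 100 (fully open), set as the call begins (left out, the last holds). The fingers move at their own pace and stop on an object; "squeeze" is the grip in N (left out, the last holds). Time passes only in rows, so rows that do not move let the fingers close. It gives the time, the measured TCP pose, the force, the opening and the grip force at its end, in the units of the state.
- robot.state(): the state, without advancing time (a new reading comes with each control period).
- robot.snapshot(name): name is "scene" or "top"; returns a dict with "img" (420x560x3 uint8, blue, green, red), "depth" (420x560 float32, m along the optical axis (not along the pixel's ray), 0 where there is no reading), "K" (3x3 intrinsics, pixels), "k1" (the pictures are not rectified: a ray, as slopes to the right and down, at radius r is drawn at 1 + k1 r^2 times it, then the intrinsics apply), "R" (3x3) and "t" (3): a world point X has camera coordinates R X + t. Camera axes: x right, y down, z forward; pixel columns grow to the right and rows downward; lengths in m; the calibration is good to about 2 mm. A picture is of the moment at which its call begins.
- robot.hand_in(): hands the job in; it is judged then, once.
The state is a dict: "clock": time; "joints": joint angles; "joint_vel": joint speeds; "joint_efforts": joint torques, N m; "eef_pos": TCP position; "eef_rot": TCP orientation; "ft_force": force on the tool from outside, world axes, zero at the start; "wrist_torque": the same for the moment, N m; "gripper_width": opening from 0.0 (shut) to 1.0 (fully open); "grasp_force": force on a finger pad.
Only numpy, scipy, OpenCV 4.12 (cv2) and the standard library are available. Lean on these libraries where they do the work, as an engineer would, in place of code of your own. Each camera call takes 0.05 s, during which the arm holds its last target. There are 200 camera calls.

### The job

The height of the bolted-down support jack is already set; now lock it. Drop the holding wrench with the long slot over the tee head of the adjusting screw so that it lies flat, with its handle on the rest where the stop pin keeps it from turning clockwise, and let go; then swing the locknut's lever clockwise (seen from above) until it is fully tight. The screw must not turn along with the nut beyond the little play in the wrench, and the wrench stays on the screw.

Things in the scene. Friction and masses are not known exactly. Their poses are not given: they have to be found in the camera images.
- wrench_grip (a point): The long-slot wrench: loose flat steel bar 277 mm long, 12 thick, 0.3 kg, lying flat. Head 110x48 with a through slot 90 long, 28 wide; handle 24 wide. Point: in the handle near the balance, half-way up; x runs to the head, slot centre at x +85 mm, handle end at x -132. A similar wrench beside it, 227 mm long, has a 40 mm slot, too short; their places vary.
- jack: Support jack, fixed. Origin on the table under the upright screw's axis; z up. Plate 12 high, x -200 to 60. Rest at x -170: 30x92, top 55 mm high; pin dia 16 on it at y +39, top 95. Seated wrench: flat on rest and screw collar, underside 55 high, slot round the tee head, its x along jack x, grip point at (-85, 0, 61), handle 19 mm clear of the pin on its -y side.
- locknut (a joint): Nut's turn on the screw, rad, clockwise from above, from 0-0.25 at the start to the hard stop 1.3 (tight); stays where left, 0.3 N m. Its lever, below the collar, ends in an upright round handle, dia 22, 20 to 95 mm high, 110 mm from the screw's axis, at the angle 2.269 - locknut - adjusting_screw from jack x towards y. If the screw is not held, it turns and the nut does not.
- adjusting_screw (a joint): Screw's turn in the jack, rad, clockwise from above; starts at 0, turns easily. Round collar, radius 30, top 55 mm high; on it the tee head, a rounded bar 70 long (along jack x at 0), 14 thick, up to 85 high: 7 mm play each side in the slot, 10 at the ends. Goes along with the nut about 0.3 until wrench and pin stop it; may turn 0.5 at most.

How it is judged:
By the outcome, as a careful person would: the job done as asked, in the order asked, and still so for the second after the job is handed in, with the robot touching nothing.
It also fails if it takes over 58 s, if anything falls off the work surface, if the arm or the gripper's body presses on something with over 40 N, if the wrist force passes 120 N, or if a joint passes its speed limit or range.

## Working session

There is one attempt and no reset: what is moved stays moved. The work goes in short steps, Python scripts to look and compute and a tool call to move; the robot and the scene stay as the last step left them, time stands still between calls to the robot, and variables do not carry over. Pictures are saved under pics/ and viewed, at most 10 in all, crops included, and the job is handed in when it is done.

Besides the shell and the picture viewer there is one more tool, called as name(argument=value, ...) on one line, values as JSON. arm_command: Moves the arm, as the interface text tells. Its arguments: {"type":"object","properties":{"travel":{"type":"array"},"rot":{"type":"array"},"hand":{"type":"number"},"squeeze":{"type":"number"}},"required":["travel","rot"]}

```bash
mkdir -p pics; cat > h.py <<'E'
import numpy as np, cv2, pickle
from scipy.spatial.transform import Rotation as Rn
from rig import robot
def snap(n):
    s=robot.snapshot(n); pickle.dump(s,open(f'{n}.pkl','wb')); return s
def load(n): return pickle.load(open(f'{n}.pkl','rb'))
def cloud(s):
    K=s['K'];h,w=s['depth'].shape
    uv=np.stack(np.meshgrid(np.arange(w),np.arange(h)),-1).reshape(-1,1,2).astype(float)
    n=cv2.undistortPoints(uv,np.array(K),np.array([s['k1'],0,0,0.])).reshape(h,w,2)
    d=s['depth'][...,None]; X=np.concatenate([n*d,d],-1)
    W=(X-s['t'])@s['R']; W[s['depth']==0]=np.nan
    return W
E
python3 - <<'E'
from h import *
for n in('scene','top'):
    s=snap(n); cv2.imwrite(f'pics/{n}0.png',s['img']); print(n,s['K'].tolist() if hasattr(s['K'],'tolist') else s['K'],s['k1'],-s['R'].T@s['t'],s['R'][2])
st=robot.state(); print(st)
E
```

```text
scene [[391.5664217109538, 0.0, 280.6634765540542], [0.0, 391.5664217109538, 207.54868697225723], [0.0, 0.0, 1.0]] -0.06861112987926442 [0.05946478 0.54398231 0.58788213] [ 0.50990023 -0.55173753 -0.65999049]
top [[433.7423095761251, 0.0, 273.58143649616665], [0.0, 433.7423095761251, 211.45726046694284], [0.0, 0.0, 1.0]] -0.09351430113721605 [0.31533874 0.08057613 0.88230967] [ 0.21890864 -0.01933605 -0.97555375]
{'clock': 0.1, 'joints': array([-1.1792076 ,  0.53709237, -0.00439379,  1.53876552,  0.00258857,
        1.0672968 , -0.07117473]), 'joint_vel': array([ 2.20673275e-03, -1.48980484e-03,  4.37469579e-04, -3.11681614e-03,
       -3.69270521e-05,  7.86328467e-04, -3.99145527e-04]), 'joint_efforts': array([ 3.00768595e-03, -5.84567142e+01,  1.05194952e+00, -2.59777129e+01,
        1.26393171e-02,  4.59467818e-03, -2.05212154e-05]), 'eef_pos': array([0.28707531, 0.58258018, 0.25250325]), 'eef_rot': array([-7.12697389e-01, -3.05944978e+00,  2.41855074e-03]), 'ft_force': array([-0.29752708, -0.80940754, -0.19249265]), 'wrist_torque': array([-0.06413242, -0.00300616, -0.00232486]), 'grasp_force': 0.0, 'gripper_width': 0.99760641060348}
```

View pics/top0.png

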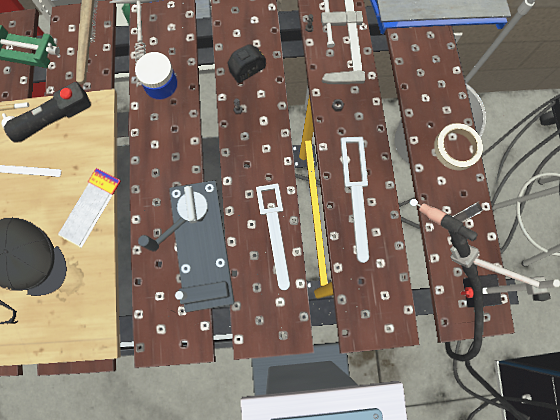

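View pics/scene0.png

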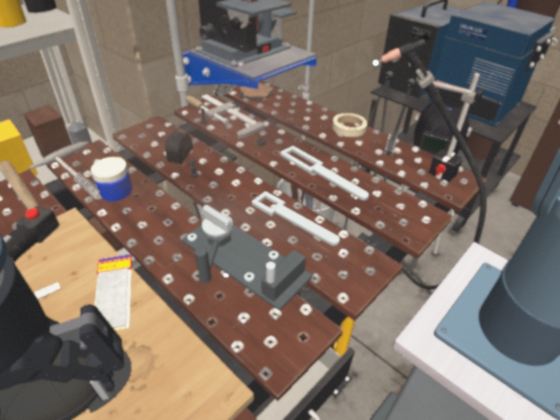

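The top view shows the long-slot wrench at right (head about (352,160), handle end (363,260)) and the short one at (270,200)–(284,287). The jack has its tee head at (190,205), rest at (205,295), pin at (179,296) and lever handle at (148,242). Next I measure these points.

```bash
cat >> h.py <<'E'
def ray(s,px,z):
    n=cv2.undistortPoints(np.array(px,float).reshape(-1,1,2),np.array(s['K']),np.array([s['k1'],0,0,0.])).reshape(-1,2)
    d=np.c_[n,np.ones(len(n))]@s['R']; C=-s['R'].T@s['t']
    return C+d*((z-C[2])/d[:,2])[:,None]
E
python3 - <<'E'
from h import *
s=load('top');W=cloud(s);g=s['img'].min(-1)
# long wrench
def comp(box,thr):
    x0,y0,x1,y1=box; m=np.zeros(g.shape,np.uint8); m[y0:y1,x0:x1]=(g[y0:y1,x0:x1]>thr)
    n,l,st,_=cv2.connectedComponentsWithStats(m); k=1+st[1:,4].argmax(); return l==k
m=comp((325,125,385,275),150); ys,xs=np.nonzero(m); P=ray(s,np.c_[xs,ys],0.012)
print('wr z med',np.nanmedian(W[m][:,2]),m.sum())
for i in range(1):
    hd=P[P[:,0]<np.inf]
r=cv2.minAreaRect((P[:,:2]*1000).astype(np.float32)); print('rect',r); print(cv2.boxPoints(r))
# pieces above height in jack region
z=W[...,2]
for nm,(x0,y0,x1,y1),lo,hi in[('rest',(170,270,245,315),.045,.065),('pin',(165,280,195,310),.075,.11),('tee',(165,175,215,230),.072,.1),('collar',(165,175,215,230),.045,.062),('lever',(130,225,170,260),.08,.11)]:
    w=W[y0:y1,x0:x1]; q=(w[...,2]>lo)&(w[...,2]<hi); p=w[q]
    if len(p)>3: print(nm,len(p),p.mean(0).round(4),np.median(p[:,2]).round(4),cv2.minAreaRect((p[:,:2]*1000).astype(np.float32)))
big=cv2.resize(s['img'][125:320,125:385],None,fx=3,fy=3,interpolation=cv2.INTER_CUBIC)
cv2.imwrite('pics/crop1.png',big)
E
```

```text
wr z med 0.01197655135234945 1557
rect ((525.491943359375, -107.2713394165039), (55.5196533203125, 268.82421875), 84.79255676269531)
[[ 389.11505  -122.71708 ]
 [ 656.8298   -147.1161  ]
 [ 661.86884   -91.8256  ]
 [ 394.1541    -67.426575]]
rest 693 [0.3573 0.208  0.0552] 0.0554 ((357.4906005859375, 211.32315063476562), (30.47956657409668, 90.22006225585938), 3.837188959121704)
pin 78 [0.3546 0.2466 0.0928] 0.0947 ((355.21063232421875, 247.5428009033203), (15.326184272766113, 15.04446792602539), 44.92462158203125)
tee 283 [0.5245 0.223  0.0828] 0.0837 ((525.9300537109375, 224.0272216796875), (68.89871215820312, 14.36851978302002), 4.903223037719727)
collar 446 [0.5259 0.2212 0.0554] 0.0554 ((526.4152221679688, 223.79739379882812), (58.46217727661133, 58.93903732299805), 50.464054107666016)
lever 127 [0.4579 0.3089 0.0936] 0.0949 ((458.5708312988281, 310.1935729980469), (20.495161056518555, 21.305252075195312), 14.3729887008667)
```

View pics/crop1.png

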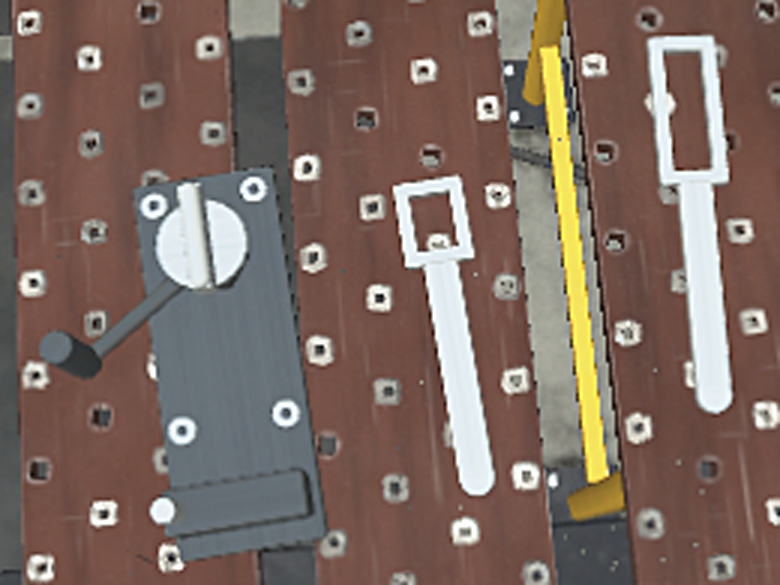

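The crop shows the jack plate with its tee, pin and lever clearly; the long wrench's slot is at crop (687,108) and its handle end at (715,405). Now I refine the wrench pose from its slot hole and handle axis.

```bash
python3 - <<'E'
from h import *
s=load('top');g=s['img'].min(-1)
# slot: dark region enclosed
m=((g[125:275,325:385]>150)*255).astype(np.uint8)
c,h=cv2.findContours(m,cv2.RETR_CCOMP,cv2.CHAIN_APPROX_NONE)
i=max((k for k in range(len(c)) if h[0][k][3]>=0),key=lambda k:cv2.contourArea(c[k]))
P=ray(s,c[i].reshape(-1,2)+[325,125],.012)[:,:2]*1000
r=cv2.minAreaRect(P.astype(np.float32));print('slot',r)
pts=[]
for v in range(192,258,3):
    row=g[v,340:375]>150; runs=np.flatnonzero(row); 
    if 0: print(v,runs)
    if len(runs): pts.append((340+np.median(runs),v,np.ptp(runs)))
pts=np.array(pts);w=np.median(pts[:,2]);ok=abs(pts[:,2]-w)<1.5
Q=ray(s,pts[ok][:,:2],.012)[:,:2]*1000
f=np.polyfit(Q[:,0],Q[:,1],1);print('handle axis deg',np.degrees(np.arctan(f[0])),'y at x=440,485,570:',np.polyval(f,[440,485,570]),ok.sum(),len(ok))
e=ray(s,[[362,261]],.012);print(e)
yaw=np.degrees(np.arctan(f[0]))
R=Rn.from_rotvec(robot.state()['eef_rot']).as_matrix();print(R.round(3))
E
```

```text
slot ((604.2048950195312, -115.566650390625), (31.21019744873047, 92.8644790649414), 87.53216552734375)
handle axis deg -2.659357013173832 y at x=440,485,570: [-108.70293512 -110.79309039 -114.74116147] 9 22
[[ 0.39276904 -0.10499947  0.012     ]]
[[-0.897  0.442 -0.001]
 [ 0.442  0.897 -0.001]
 [-0.    -0.002 -1.   ]]
```

arm_command(travel=[[0,0,0],[0,0,0],[0,0,0],[-1.88,-4.89,0.6],[-1.88,-4.89,0.6],[-1.88,-4.89,0.6],[-1.88,-4.89,0.6],[-1.88,-4.89,0.6],[-1.88,-4.89,0.6],[-1.88,-4.89,0.6],[-1.88,-4.89,0.6],[-1.88,-4.89,0.6],[-1.88,-4.89,0.6],[-1.88,-4.89,0.6],[-1.88,-4.89,0.6],[-1.88,-4.89,0.6],[-1.88,-4.89,0.6],[0,0,0],[0,0,0]], rot=[[0,0,-8],[0,0,-8],[0,0,-7.6],[0,0,0],[0,0,0],[0,0,0],[0,0,0],[0,0,0],[0,0,0],[0,0,0],[0,0,0],[0,0,0],[0,0,0],[0,0,0],[0,0,0],[0,0,0],[0,0,0],[0,0,0],[0,0,0]], hand=70)

```text
clock: 2.48
eef_pos: [0.5184, -0.1122, 0.1689]
eef_rot: [-0.072, -3.14, -0.001]
ft_force: [-0.5, 1.0, -0.5]
gripper_width: 0.698
grasp_force: 0.0
```

arm_command(travel=[[-0.1,0.06,3.5],[0,0,3.5],[0,0,3.5],[0,0,2.5],[0,0,1.4],[0,0,0],[0,0,0]], rot=[[0,0,0],[0,0,0],[0,0,0],[0,0,0],[0,0,0],[0,0,0],[0,0,0]])

```text
clock: 3.35
eef_pos: [0.5206, -0.1121, 0.0262]
eef_rot: [0.071, 3.139, -0.0]
ft_force: [0.6, -0.3, -0.6]
gripper_width: 0.701
grasp_force: 0.0
```

arm_command(travel=[[0,0,0],[0,0,0],[0,0,0],[0,0,0],[0,0,0],[0,0,0]], rot=[[0,0,0],[0,0,0],[0,0,0],[0,0,0],[0,0,0],[0,0,0]], hand=0, squeeze=60)

```text
clock: 4.1
eef_pos: [0.5204, -0.1128, 0.0263]
eef_rot: [0.072, 3.139, -0.001]
ft_force: [-1.6, 0.1, 8.1]
gripper_width: 0.26
grasp_force: 59.1
```

arm_command(travel=[[0,0,-1],[0,0,-2.5],[0,0,-3.5],[0,0,-3.5],[0,0,-2.5],[0,0,0],[0.65,4.19,0],[0.65,4.19,0],[0.65,4.19,0],[0.65,4.19,0],[0.65,4.19,0],[0.65,4.19,0],[0.65,4.19,0],[0.65,4.19,0],[0,0,0],[0,0,0],[0,0,0]], rot=[[0,0,0],[0,0,0],[0,0,0],[0,0,0],[0,0,0],[0,0,-7.2],[0,0,0],[0,0,0],[0,0,0],[0,0,0],[0,0,0],[0,0,0],[0,0,0],[0,0,0],[0,0,0],[0,0,0],[0,0,0]])

```text
clock: 6.22
eef_pos: [0.4415, 0.2163, 0.1553]
eef_rot: [0.122, -3.139, 0.001]
ft_force: [-0.9, -0.3, -3.6]
gripper_width: 0.255
grasp_force: 59.9
```

```bash
python3 - <<'E'
from h import *
s=snap('top');W=cloud(s);st=robot.state();print(st['eef_pos'],st['ft_force'],st['gripper_width'],st['grasp_force'])
big=cv2.resize(s['img'][130:320,100:330],None,fx=3,fy=3,interpolation=cv2.INTER_CUBIC)
cv2.imwrite('pics/top2.png',big)
s=snap('scene');cv2.imwrite('pics/scene2.png',s['img'])
E
```

```text
[0.44153381 0.21635324 0.15531051] [ 0.47427533 -0.10752723 -3.68591665] 0.2542538494025073 59.93625998497009
```

View pics/top2.png

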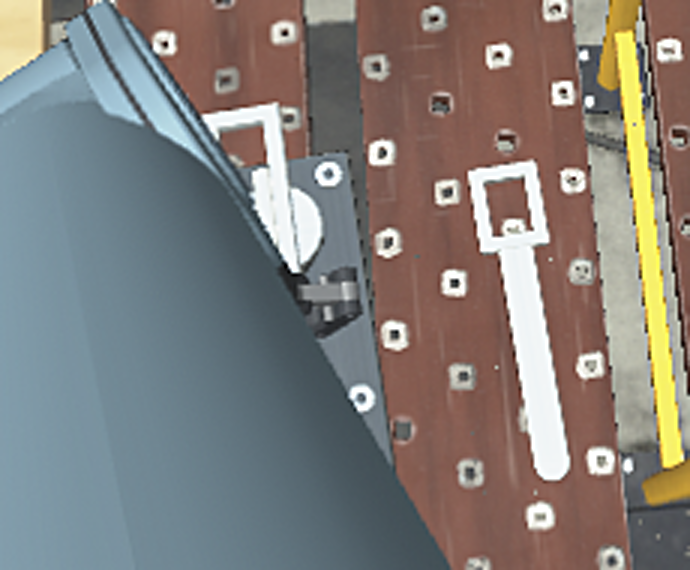

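View pics/scene2.png

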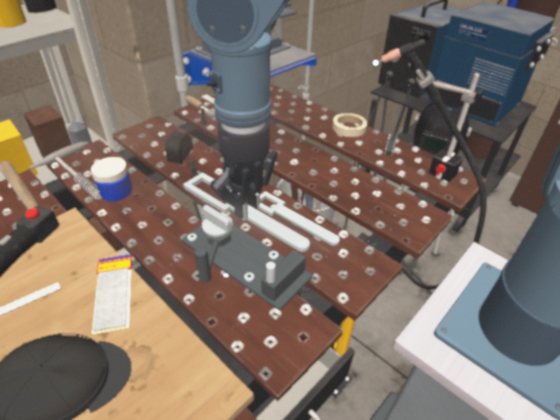

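In the top crop the held wrench's front corner shows at (275,105), its inner right edge at about (290,230). In the scene view the wrench hangs level over the jack, head around (210,190), handle end (303,245). I measure its held pose from both clouds.

```bash
python3 - <<'E'
from h import *
O=np.array([.526,.2238]);a=np.radians(4.6);u=np.array([np.cos(a),np.sin(a)]);v=np.array([-u[1],u[0]])
for n in('top','scene'):
    s=load(n);W=cloud(s);g=s['img'].min(-1)
    m=(g>120)&(W[...,2]>.125)&(W[...,2]<.155)&(abs(W[...,0]-.45)<.2)&(abs(W[...,1]-.22)<.07)
    P=W[m]; d=P[:,:2]-O; X=d@u*1000;Y=d@v*1000;Z=P[:,2]*1000
    print(n,len(P),'x',np.percentile(X,[.5,99.5]),'y',np.percentile(Y,[1,99]))
    for lo in range(-220,60,20):
        q=(X>=lo)&(X<lo+20)
        if q.sum()>4: print(lo,q.sum(),np.percentile(Y[q],[2,98]).round(1),'ztop',np.percentile(Z[q],[50,90]).round(1))
E
```

```text
top 460 x [-48.74567907  55.32235375] y [-23.04170683  18.82564688]
-60 22 [-23. -17.] ztop [140.4 142.5]
-40 71 [-23.  -13.4] ztop [141.1 142.5]
-20 66 [-23.  -13.2] ztop [140.5 142.4]
0 67 [-23. -13.] ztop [140.6 142.2]
20 67 [-22.9 -13.1] ztop [140.8 142.4]
40 167 [-22.8  18.9] ztop [140.3 142.3]
scene 1636 x [-214.16525764   52.97355989] y [-21.33509756  23.63428551]
-220 139 [-9.6 10.9] ztop [142.3 144.1]
-200 169 [-10.6  12. ] ztop [142.7 143.9]
-180 166 [-11.2  11.8] ztop [142.7 143.8]
-160 153 [-10.4  11.9] ztop [142.7 143.7]
-140 151 [-11.   12.1] ztop [142.5 143.7]
-120 144 [-10.9  11.9] ztop [142.4 143.6]
-100 129 [-19.9  17.3] ztop [143.1 149.2]
-80 10 [-12.3  12. ] ztop [140.1 142.3]
-60 100 [ 9.  23.4] ztop [140.4 143.2]
-40 71 [13.6 23.9] ztop [141.3 143.2]
-20 70 [14.7 23.8] ztop [141.5 143.2]
0 67 [15.  24.2] ztop [141.3 143.1]
20 108 [-23.1  23.7] ztop [141.4 142.9]
40 159 [-22.4  22.3] ztop [141.4 142.8]
```

arm_command(travel=[[0,0,2],[0,0,2],[0,0,1],[0,0,0.8],[0,0,0.7],[0,0,0.5],[0,0,0],[0,0,0]], rot=[[0,0,0],[0,0,0],[0,0,0],[0,0,0],[0,0,0],[0,0,0],[0,0,0],[0,0,0]])

```text
clock: 7.32
eef_pos: [0.4415, 0.2177, 0.0855]
eef_rot: [-0.125, 3.139, 0.0]
ft_force: [-0.7, -0.6, -3.8]
gripper_width: 0.253
grasp_force: 59.9
```

arm_command(travel=[[0,0,0.2],[0,0,0.15],[0,0,0],[0,0,0]], rot=[[0,0,0],[0,0,0],[0,0,0],[0,0,0]])

```text
clock: 7.82
eef_pos: [0.4413, 0.2176, 0.0818]
eef_rot: [0.125, -3.139, 0.0]
ft_force: [-0.0, -0.4, -4.6]
gripper_width: 0.258
grasp_force: 60.0
```

arm_command(travel=[[0,0,0.1],[0,0,0],[0,0,0]], rot=[[0,0,0],[0,0,0],[0,0,0]])

```text
clock: 8.2
eef_pos: [0.4414, 0.2177, 0.0813]
eef_rot: [-0.125, 3.139, 0.0]
ft_force: [-2.2, -0.5, 6.8]
gripper_width: 0.258
grasp_force: 61.0
```

arm_command(travel=[[0,0,0],[0,0,0],[0,0,0],[0,0,-2],[0,0,-4],[0,0,-5],[0,0,0]], rot=[[0,0,0],[0,0,0],[0,0,0],[0,0,0],[0,0,0],[0,0,0],[0,0,0]], hand=65)

```text
clock: 9.07
eef_pos: [0.4436, 0.2189, 0.1942]
eef_rot: [-0.125, 3.132, 0.006]
ft_force: [-0.5, -0.1, -1.3]
gripper_width: 0.648
grasp_force: 0.0
```

arm_command(travel=[[0,0,0],[0,0,0],[0,0,0],[0,0,0],[0,0,0],[0,0,0],[2.1,2.27,0],[2.1,2.27,0],[2.1,2.27,0],[0,0,0],[0,0,0]], rot=[[0,0,9.5],[0,0,9.5],[0,0,9.5],[0,0,9.4],[0,0,9.4],[0,0,9.3],[0,0,0],[0,0,0],[0,0,0],[0,0,0],[0,0,0]])

```text
clock: 10.45
eef_pos: [0.4558, 0.3082, 0.1899]
eef_rot: [-1.378, -2.823, 0.003]
ft_force: [0.5, 0.2, 0.1]
gripper_width: 0.652
grasp_force: 0.0
```

```bash
python3 - <<'E'
from h import *
s=snap('scene');W=cloud(s);cv2.imwrite('pics/scene3.png',cv2.resize(s['img'][120:320,130:370],None,fx=3,fy=3,interpolation=cv2.INTER_CUBIC))
st=robot.state();print(st['eef_pos'],st['joints'].round(2))
R=Rn.from_rotvec(st['eef_rot']).as_matrix();print(np.degrees(np.arctan2(R[1,0],R[0,0])),R[:,2])
g=s['img'].min(-1);O=np.array([.526,.2238]);a=np.radians(4.6);u=np.array([np.cos(a),np.sin(a)]);v=np.array([-u[1],u[0]])
d=W[...,:2]-O;X=d@u*1000;Y=d@v*1000;Z=W[...,2]*1000
m=(g>120)&(Z>60)&(Z<72)&(abs(Y)<60)&(X>-260)&(X<70)
for lo in range(-220,60,40):
    q=m&(X>=lo)&(X<lo+40)
    if q.sum()>4: print(lo,q.sum(),np.percentile(Y[q],[2,98]).round(1),np.median(Z[q]).round(1),np.percentile(X[q],[1,99]).round(1))
h=(abs(X+65)<35)&(abs(Y-92)<35)&(Z>85)&(Z<100);print('handle',h.sum(),X[h].mean(),Y[h].mean(),Z[h].mean())
E
```

```text
[0.45601701 0.30783202 0.19015955] [-0.86  0.45  0.23  1.87 -0.14  0.83  0.11]
127.90769427802493 [-8.05083423e-04 -1.48821239e-03 -9.99998569e-01]
-220 266 [-9.8 13. ] 68.1 [-214.7 -180.3]
-180 303 [-9.9 44.7] 68.4 [-179.5 -141. ]
-140 261 [-9.7 13.3] 68.5 [-139.6 -101. ]
-100 239 [-10.   13.3] 68.5 [-99.7 -60.8]
-60 338 [-21.3  25.4] 68.0 [-59.5 -20.3]
-20 169 [-22.2  25.5] 67.9 [-19.6  19.1]
20 184 [-20.   25.3] 68.0 [21.  55.1]
handle 133 -63.05879391580141 92.03521112642491 94.31806413931766
```

View pics/scene3.png

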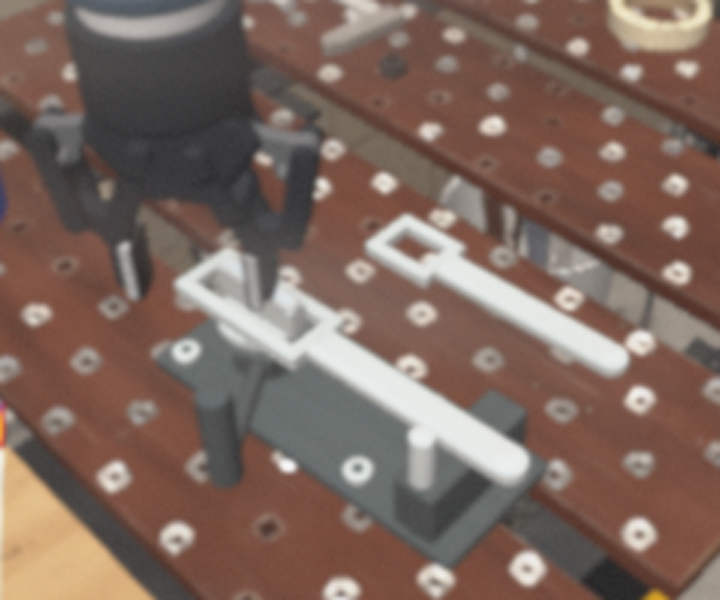

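The picture shows the wrench lying flat, tee head through its slot at about (265,300), handle on the rest beside the pin (420,440); lever handle top at (215,395), clear of the gripper above it.

arm_command(travel=[[0,0.33,2.5],[0,0,3],[0,0,3],[0,0,2],[0,0,1],[0,0,0]], rot=[[0,0,0],[0,0,0],[0,0,0],[0,0,0],[0,0,0],[0,0,0]])

```text
clock: 11.25
eef_pos: [0.4587, 0.3105, 0.0756]
eef_rot: [-1.379, -2.823, 0.002]
ft_force: [0.2, 0.1, -0.2]
gripper_width: 0.654
grasp_force: 0.0
```

arm_command(travel=[[0,0,0],[0,0,0],[0,0,0],[0,0,0],[0,0,0]], rot=[[0,0,0],[0,0,0],[0,0,0],[0,0,0],[0,0,0]], hand=0, squeeze=30)

```text
clock: 11.88
eef_pos: [0.4593, 0.3116, 0.0766]
eef_rot: [1.378, 2.823, 0.002]
ft_force: [-0.3, -0.8, 7.8]
gripper_width: 0.247
grasp_force: 29.4
```

arm_command(travel=[[-0.015,0.576,0],[-0.015,0.576,0],[-0.015,0.576,0],[-0.015,0.576,0],[-0.015,0.576,0],[-0.015,0.576,0],[-0.015,0.576,0],[-0.015,0.576,0],[-0.015,0.576,0],[-0.015,0.576,0],[0,0,0]], rot=[[0,0,3],[0,0,3],[0,0,3],[0,0,3],[0,0,3],[0,0,3],[0,0,3],[0,0,3],[0,0,3],[0,0,3],[0,0,0]])

```text
clock: 13.25
eef_pos: [0.5124, 0.3336, 0.0767]
eef_rot: [2.061, 2.369, 0.003]
ft_force: [0.3, -1.2, 5.1]
gripper_width: 0.25
grasp_force: 29.3
```

```bash
cat > chk.py <<'E'
from h import *
import sys
s=snap('scene');W=cloud(s);cv2.imwrite(f'pics/{sys.argv[1]}.png',cv2.resize(s['img'][120:320,130:370],None,fx=3,fy=3,interpolation=cv2.INTER_CUBIC))
st=robot.state();O=np.array([.526,.2238]);p=st['eef_pos'][:2]-O
R=Rn.from_rotvec(st['eef_rot']).as_matrix()
print(st['clock'],'tcp r',np.hypot(*p),'ang',np.degrees(np.arctan2(p[1],p[0])),'yaw',np.degrees(np.arctan2(R[1,0],R[0,0])),st['ft_force'].round(1),st['wrist_torque'].round(2),st['joints'].round(2))
a=np.radians(4.6);u=np.array([np.cos(a),np.sin(a)]);v=np.array([-u[1],u[0]])
d=W[...,:2]-O;X=d@u*1000;Y=d@v*1000;Z=W[...,2]*1000;g=s['img'].min(-1)
m=(g>120)&(Z>60)&(Z<73)&(abs(Y)<60)&(X>-260)&(X<70)
for lo in range(-220,60,40):
    q=m&(X>=lo)&(X<lo+40)
    if q.sum()>4: print(lo,q.sum(),np.percentile(Y[q],[2,50,98]).round(1),np.median(Z[q]).round(1))
m=(Z>76)&(Z<92)&(g>100)&(np.hypot(X,Y)<45)
if m.sum()>10: print('tee',m.sum(),cv2.minAreaRect(np.c_[X[m],Y[m]].astype(np.float32)))
E
python3 chk.py scene4
```

```text
13.3 tcp r 0.1106657364540637 ang 97.05994117472669 yaw 97.97464743272829 [ 0.6 -1.4  4.9] [-0.23 -0.04  0.1 ] [-0.88  0.73  0.32  1.77 -0.33  0.7  -0.24]
-220 262 [ 8.9 22.8 32.5] 68.2
-180 235 [ 5.  18.6 44.6] 68.5
-140 268 [ 0.9 14.6 25.3] 68.5
-100 239 [-3.6 10.5 20.9] 68.3
-60 324 [-20.    9.   27.2] 68.2
-20 222 [-25.2  10.5  23.8] 68.0
20 192 [-28.8   3.7  19.7] 68.1
tee 219 ((-1.1660175323486328, -0.4451560974121094), (13.74853229522705, 68.1466293334961), 72.20138549804688)
```

View pics/scene4.png

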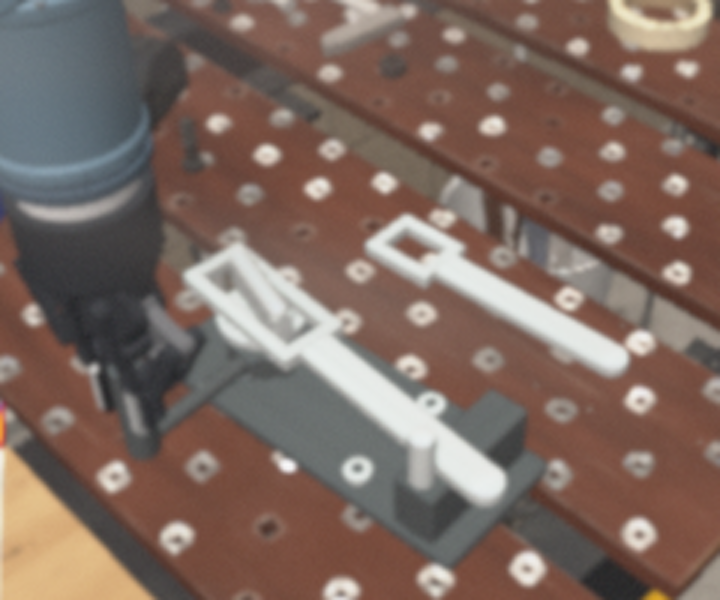

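The tee has turned about 18° (0.31 rad) and the wrench handle now bears on the pin (420,450), flat. I continue.

arm_command(travel=[[-0.015,0.576,0],[-0.015,0.576,0],[-0.015,0.576,0],[-0.015,0.576,0],[-0.015,0.576,0],[-0.015,0.576,0],[-0.015,0.576,0],[-0.015,0.576,0],[-0.015,0.576,0],[-0.015,0.576,0],[-0.015,0.576,0],[-0.015,0.576,0],[-0.015,0.576,0],[-0.015,0.576,0],[-0.015,0.576,0],[-0.015,0.576,0],[-0.015,0.576,0],[0,0,0]], rot=[[0,0,3],[0,0,3],[0,0,3],[0,0,3],[0,0,3],[0,0,3],[0,0,3],[0,0,3],[0,0,3],[0,0,3],[0,0,3],[0,0,3],[0,0,3],[0,0,3],[0,0,3],[0,0,3],[0,0,3],[0,0,0]])

```text
clock: 15.55
eef_pos: [0.6033, 0.3053, 0.0767]
eef_rot: [2.881, 1.251, 0.005]
ft_force: [4.1, 0.9, 6.4]
gripper_width: 0.246
grasp_force: 29.5
```

```bash
python3 chk.py scene5
```

```text
15.6 tcp r 0.11230355304853287 ang 46.5495991338686 yaw 46.98699656115356 [ 3.5 -0.2  6.3] [ 0.03 -0.7   0.28] [-0.89  0.86  0.54  1.59 -0.55  0.84 -0.87]
-220 267 [ 9.4 23.1 32.2] 68.0
-180 230 [ 5.2 18.9 44.6] 68.2
-140 260 [ 0.3 14.8 25.3] 68.5
-100 237 [-3.7 10.1 20.6] 68.4
-60 330 [-20.1   8.6  27.2] 68.0
-20 214 [-25.1  10.8  23.6] 68.2
20 189 [-28.2   3.9  19.7] 68.2
tee 215 ((-1.586172103881836, -0.04656982421875), (14.036750793457031, 67.14764404296875), 72.75630187988281)
```

arm_command(travel=[[-0.05,0.288,0],[-0.05,0.288,0],[0,0.192,0],[0,0,0]], rot=[[0,0,1.5],[0,0,1.5],[0,0,1],[0,0,0]])

```text
clock: 16.1
eef_pos: [0.608, 0.3005, 0.0768]
eef_rot: [-2.922, -1.152, -0.007]
ft_force: [4.7, 2.7, 5.6]
gripper_width: 0.244
grasp_force: 29.4
```

arm_command(travel=[[0,0.2,0],[0,0,0]], rot=[[0,0,1],[0,0,0]])

```text
clock: 16.35
eef_pos: [0.6094, 0.2991, 0.0768]
eef_rot: [-2.932, -1.126, -0.007]
ft_force: [3.4, 2.8, 4.1]
gripper_width: 0.243
grasp_force: 29.4
```

arm_command(travel=[[0,0.2,0],[0,0,0]], rot=[[0,0,0],[0,0,0]])

```text
clock: 16.6
eef_pos: [0.6101, 0.2982, 0.0768]
eef_rot: [-2.931, -1.126, -0.006]
ft_force: [2.9, 4.3, 5.2]
gripper_width: 0.244
grasp_force: 29.7
```

arm_command(travel=[[0,0.2,0],[0,0.1,0],[0,0,0]], rot=[[0,0,0],[0,0,0],[0,0,0]])

```text
clock: 16.98
eef_pos: [0.6111, 0.2972, 0.0767]
eef_rot: [-2.929, -1.125, -0.004]
ft_force: [0.7, 6.4, 7.6]
gripper_width: 0.248
grasp_force: 30.3
```

arm_command(travel=[[0,0.2,0],[0,0,0]], rot=[[0,0,0],[0,0,0]])

```text
clock: 17.23
eef_pos: [0.6118, 0.2965, 0.0767]
eef_rot: [-2.927, -1.124, -0.002]
ft_force: [-2.3, 7.8, 8.6]
gripper_width: 0.249
grasp_force: 30.8
```

```bash
python3 chk.py scene6
```

```text
17.275 tcp r 0.11242467888432164 ang 40.31158022066175 yaw 42.02621949153792 [-1.5  8.1  8.3] [ 1.27  0.25 -0.57] [-0.87  0.87  0.56  1.58 -0.58  0.86 -0.93]
-220 265 [ 9.1 22.9 32.3] 68.1
-180 233 [ 4.6 18.7 44.4] 68.4
-140 264 [ 0.5 14.6 25. ] 68.3
-100 232 [-3.6 10.2 20.9] 68.4
-60 338 [-20.4   9.2  27.4] 68.1
-20 211 [-25.3  10.9  23.9] 68.2
20 187 [-28.6   3.9  20. ] 68.1
tee 215 ((-1.939697265625, -0.5166225433349609), (14.007735252380371, 67.12699127197266), 71.31060028076172)
```

arm_command(travel=[[0,0.2,0],[0,0.2,0],[0,0,0]], rot=[[0,0,0],[0,0,0],[0,0,0]])

```text
clock: 17.65
eef_pos: [0.6126, 0.2959, 0.0766]
eef_rot: [-2.923, -1.126, 0.001]
ft_force: [-6.4, 11.3, 11.8]
gripper_width: 0.247
grasp_force: 32.0
```

arm_command(travel=[[0,0.2,0],[0,0.2,0],[0,0,0]], rot=[[0,0,0],[0,0,0],[0,0,0]])

```text
clock: 18.02
eef_pos: [0.6132, 0.2953, 0.0764]
eef_rot: [-2.918, -1.127, 0.005]
ft_force: [-11.7, 15.7, 14.2]
gripper_width: 0.247
grasp_force: 33.8
```

```bash
python3 chk.py scene7
```

```text
18.075 tcp r 0.11279822924656166 ang 39.35551766564359 yaw 42.24745600374094 [-12.3  14.7  14.4] [ 2.55  2.22 -0.36] [-0.86  0.87  0.56  1.57 -0.58  0.87 -0.92]
-220 264 [ 9.7 23.3 32.2] 68.1
-180 238 [ 4.9 18.7 45. ] 68.5
-140 262 [ 0.6 15.3 25. ] 68.5
-100 243 [-3.8 10.4 20.9] 68.5
-60 320 [-19.9   9.   27.5] 68.2
-20 224 [-24.9  10.8  23.9] 68.0
20 195 [-28.8   3.7  19.5] 68.1
tee 217 ((-1.2887592315673828, -0.4130859375), (13.879495620727539, 68.97278594970703), 71.11139678955078)
```

View pics/scene7.png

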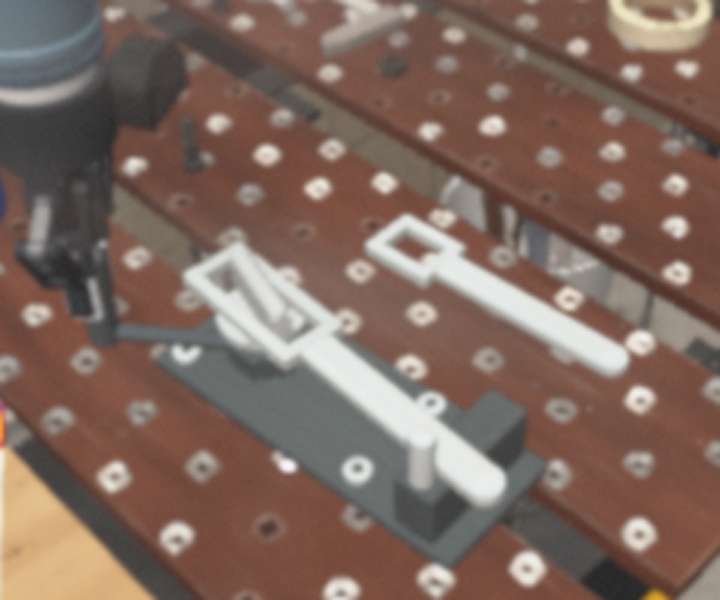

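The wrench is flat against the pin, and the lever handle at (105,330) meets a firm stop (19 N for under 1 mm of travel). I open in place and rise.

arm_command(travel=[[0,0,0],[0,0,0],[0,0,0],[0,0,-2],[0,0,-4],[0,0,-5],[0,0,-3],[0,0,0]], rot=[[0,0,0],[0,0,0],[0,0,0],[0,0,0],[0,0,0],[0,0,0],[0,0,0],[0,0,0]], hand=75)

```text
clock: 19.08
eef_pos: [0.6198, 0.2862, 0.2201]
eef_rot: [-2.933, -1.124, -0.01]
ft_force: [-0.0, -0.5, -0.1]
gripper_width: 0.754
grasp_force: 0.0
```

```bash
python3 chk.py scene8; python3 - <<'E'
from h import *
O=np.array([.526,.2238])
for n in('scene','top'):
    s=load(n) if n=='scene' else snap(n); W=cloud(s)
    m=(W[...,2]>.085)&(W[...,2]<.1)&(abs(W[...,0]-.607)<.04)&(abs(W[...,1]-.298)<.04)
    if m.sum()>5:
        r=cv2.minAreaRect((W[m][:,:2]*1000).astype(np.float32));p=np.array(r[0])/1000-O
        print(n,m.sum(),r,np.hypot(*p),np.degrees(np.arctan2(p[1],p[0]))-4.6)
E
```

```text
19.125 tcp r 0.11158983620145348 ang 33.920069490800564 yaw 41.93595206579097 [ 1.  -0.5 -0.3] [-0.04 -0.02 -0.03] [-0.91  0.71  0.66  1.51 -0.47  1.08 -0.98]
-220 268 [ 9.  23.1 32.2] 68.1
-180 232 [ 5.1 18.4 44.7] 68.4
-140 268 [ 0.7 15.2 25.2] 68.5
-100 238 [-3.7 10.2 20.5] 68.4
-60 336 [-19.4   8.6  27.3] 68.4
-20 221 [-24.9  10.6  24.7] 68.3
20 187 [-28.7   4.8  19.8] 68.2
tee 219 ((-1.7295341491699219, -0.5217666625976562), (14.63711166381836, 68.71382141113281), 71.80921936035156)
scene 115 ((607.1643676757812, 295.5564880371094), (20.798587799072266, 20.8533992767334), 76.49542999267578) 0.10833581197198473 36.879530006196134
top 115 ((609.16455078125, 296.72833251953125), (21.069246292114258, 21.583786010742188), 3.3817696571350098) 0.1106114107618487 36.64804456052011
```

View pics/scene8.png

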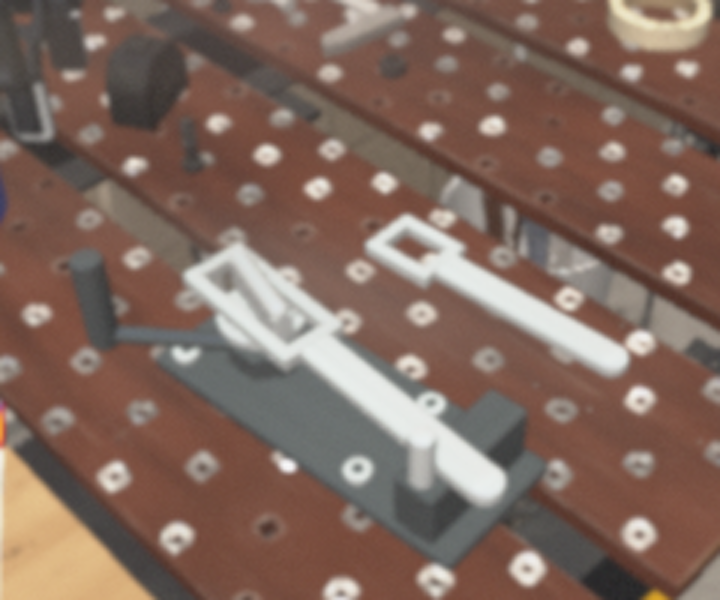

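The wrench is seated, the gripper is clear, and the lever is at 36.7° with the screw at about 0.32 rad, so the locknut is at about 1.3, which is tight.

```bash
python3 -c "
from rig import robot
print(robot.hand_in())"
```

```text
the job is handed in; nothing more can be done
None
```

The jack is locked and handed in at about 19 s: the long-slot wrench lies flat on the screw with its handle against the pin, the locknut is at its hard stop (about 1.3 rad), the screw turned about 0.32 rad, and the gripper is clear.

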